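# Let the tube turner back by one notch

### The arm

A 6-joint arm with a two-finger parallel gripper is mounted at the origin on the work surface. World frame = base frame: x ahead of the robot, y to its left, z up, the work surface at z = 0. Lengths are in m, angles in degrees, forces in N, time in s.
With the tool pointing down it reaches from about 0.375 to 0.9 m from the base axis. Payload 3.1 kg.
Tool frame: the origin (TCP) lies between the finger pads; the fingertips stand 22 mm ahead of it and the grasp point (between the pads) lies 3 mm ahead of it (bot.tip_extent is the distance from the TCP to the fingertips, in m); y points along the fingers, z is the direction in which the jaws open and shut, and the axes are right-handed (so a half turn about y gives the same grasp; the last joint's range is limited). The gripper opens to 87 mm and grips with 3 to 60 N. Pads are 19 mm wide; open, the fingers measure 117 mm over their backs; the gripper's body (75 mm by 190 mm) begins 51 mm behind the grasp point.
Start: joints at [-86.373, 30.224, 82.088, -0, 67.689, -10.227], TCP at [0.15, -0.607, 0.245] pointing down, gripper open.
Joint ranges: [-176.69, 176.69], [-43.24, 126.21], [12.49, 139.97], [-82, 262], [0, 151.66], [-163.58, 163.58]. Speed limits (degrees/s): [159.86, 159.86, 180, 180, 180, 180].

### API

Orientations are given as a 3x3 rotation matrix whose columns are the frame's x, y, z axes.
In Python, from rig import bot, eyes, models gives the robot as it stands. The module is installed in compiled form; this text tells all that it offers.
- The arm moves only by the tool arm_command, never from a script. Its arguments are lists of equal length, an entry for each row: "translation": the shift along the tool's x, y, z each as a share of 0.08 m, from -1 to 1, a list of three; "rotation": the turn, a rotation vector about the tool's x, y, z each as a share of 60 degrees, from -1 to 1, a list of three; "grip": the closure, from -1 (fully open) to 1 (shut), so that 0 is half open. In form: {"translation": [[x, y, z], ...], "rotation": [[rx, ry, rz], ...], "grip": [grip, ...]}. A call has 1 to 5 rows; each row is the pose to reach, as a shift and turn from the pose commanded when the call began, along the tool's axes at that moment; what a row does not reach only later rows make up. A row lasts 1/10 s, in which the tool goes at most 50 mm and 8.59 degrees, less where a joint would pass 70% of its speed; a pose out of reach is approached as far as the arm can. A call with a number of a shift or a turn outside -1 to 1 is refused whole. A call with a gripper value outside its range is refused whole. The fingers move at their own pace and stop on an object; the grip force is fixed at half the most. Time passes only in rows, so rows that repeat a pose let the fingers close. It gives the time, the measured TCP pose, the force and the opening at its end, in the units of the state.
- bot.read_state(): the state, without advancing time (a new reading comes with each control period).
- eyes.capture(name): name is "scene" or "top"; returns a dict with "image" (480x640x3 uint8, blue, green, red), "mtx" (3x3 intrinsics, pixels), "dist_coeffs" ([k1, k2, p1, p2, k3] as OpenCV has them; the pictures are not rectified), "rvec" (rotation vector, rad) and "tvec" (3), from world to camera coordinates, as OpenCV has them. Camera axes: x right, y down, z forward; pixel columns grow to the right and rows downward; lengths in m; the calibration is good to about 2 mm. A picture is of the moment at which its call begins. There is no depth.
- bot.hand_in(): hands the job in, once; it reports no verdict.
Trained networks look in the newest picture that a camera, given by its name, has taken for a name from the list of things; names that differ only in an ending like _2 or _b are one class to them, and where a whole thing is asked for, a point or a joint stands for the part that bears it (a point fixed in the world has none). Each returns a list of dicts, best first, with "conf" (0 to 1); they miss things now and then, are a little off and sometimes report something else, mostly with a low value. They report only what shows in the picture. A call takes as long as a camera call.
- models.recognise(camera, thing): "extent" ([left, top, right, bottom] as shares, 0 to 1, of the picture: columns of its width, rows of its height, round what is visible of it).
- models.spot_point(camera, thing): "point" ([column, row] as shares, 0 to 1, of the picture: columns of its width, rows of its height: a listed point, or the origin of a listed thing).
The state is a dict: "time_s": time; "joint_positions": joint angles; "qvel": joint speeds; "tau": joint torques, N m; "position": TCP position; "tcp_rot": TCP orientation; "force": force on the tool from outside, world axes, zero at the start; "moment": the same for the moment, N m; "opening": opening from 0.0 (shut) to 1.0 (fully open).
Only numpy, scipy, OpenCV 4.12 (cv2) and the standard library are available. Lean on these libraries where they do the work, as an engineer would, in place of code of your own. Each camera call takes 0.05 s, during which the arm holds its last target. There are 200 camera calls.

### The job

The welding bench's tube turner has been wound one notch too far. Push the pawl's handle over, away from the wheel, so that the pawl lifts out of the teeth and stays up; push the top of the wheel away from you by one of its spokes until it has gone back one tooth; then push the handle back so that the pawl drops fully home in that next notch. Only push with the fingers, grip nothing, and leave the loose things on the bench where they lie.

Things in the scene. Friction and masses are not known exactly. Their poses are not given: they have to be found in the camera images.
- turner: Blue steel tube turner fixed to the bench. Origin on the bench under the middle of the ratchet wheel; own x points away from the robot in the wheel's plane, y along its level axle, z up; offsets given here as x, y, z are mm in this frame. Base plate x -100..130, y -20..110. On the +y side: bearing post, chuck and the tube being welded (y 18..160, z up to 160).
- axle (a point): Middle of the steel ratchet wheel on its axle, z 115. Disc 16 thick (y -8..8), 140 across 10 saw teeth 13 deep, 36 degrees apart. A 48 mm hub on its -y side carries 5 straight spokes of 14 x 14 bar, 72 degrees apart, in the plane y -45 (y -52..-38), their ends 92 from the axle: they stick out 22 beyond the teeth.
- spoke_end (a point): Middle of the outer end face of the spoke to push: the one that at the start stands nearly upright, leaning 22 degrees towards the robot (end at x -34, y -45, z 200). One notch back it leans 14 degrees away from the robot. It carries on turning with the wheel.
- wheel (a joint): Turn of the wheel, rad: starts 0 to -0.06 (play); grows as its top goes backward (away from the robot, +x); one notch is 0.628. With the pawl down it cannot turn back; forward it clicks past. A brake holds it where left (about 3 N at a spoke end moves it). The pawl drops home with the wheel at 0.42 to 0.63 (best 0.55); beyond, it lies on a tooth until the wheel is eased forward.
- pawl_pivot (a point): Pivot of the dark steel pawl, parallel to the axle, at x 66, y 0, z 189, on a blue post (x 61..87, y 10..22, z up to 195). The pawl's nose is a bar 12 mm thick (y -6..6) running 64 mm from the pivot towards the robot, into the teeth at the top of the wheel.
- pawl (a joint): Turn of the pawl, rad: 0 = down, home in a notch; about 0.2 = lying on a tooth tip; 1.05 = thrown over on its stop. Grows as the nose lifts and the handle goes away from the robot. Weighted: above 0.7 it falls on to the stop and stays up, below 0.55 it falls down on to the wheel. About 1 N at the handle moves it.
- pawl_handle (a point): Centre of the pawl's handle: a level dark steel crossbar, 14 x 14 mm in section, 70 long (y -5..65), on a stem, 60 from the pivot. Pawl down: it leans 20 degrees towards the robot (x 45, z 245). Thrown over: it leans 40 degrees away (x 105, z 235). It swings in an arc about the pivot.
- rod_pot: Loose bystander: open blue steel tube pot, 68 mm across, 120 tall; origin under its centre.
- coupon: Loose bystander: flat steel bar 150 x 40 x 8 mm; origin under its centre.
- hammer: Loose bystander: hammer 260 mm long lying on the bench.
- brush: Loose bystander: wooden brush 220 mm long lying on the bench.

How it is judged:
By the outcome, as a careful person would: the job done as asked, in the order asked, and still so for the second after the job is handed in, with the robot touching nothing.
It also fails if it takes over 56 s, if anything falls off the work surface, if the arm or the gripper's body presses on something with over 40 N, if the wrist force passes 120 N, or if a joint passes its speed limit or range.

## Working session

There is one attempt and no reset: what is moved stays moved. The work goes in short steps, Python scripts to look and compute and a tool call to move; the robot and the scene stay as the last step left them, time stands still between calls to the robot, and variables do not carry over. Pictures are saved under pics/ and viewed, about 8 in all and at most 12, crops included, and the job is handed in when it is done.

Besides the shell and the picture viewer there is one more tool, called by a JSON object that holds its "method" and its "body", one argument or row to a line. arm_command: Moves the arm, as the interface text tells. Shift numbers are shares of 0.08 m and turn numbers shares of 60 degrees, none past 1 either way. Its arguments: {"type":"object","properties":{"translation":{"type":"array"},"rotation":{"type":"array"},"grip":{"type":"array"}},"required":["translation","rotation","grip"]}

```bash
mkdir -p pics; cat > h.py <<'E'
import numpy as np, cv2
from rig import bot, eyes, models
def look(n):
    return eyes.capture(n)
def ray(c,p):
    R=cv2.Rodrigues(np.array(c['rvec'],float))[0]
    u=cv2.undistortPoints(np.array([[p]],float),np.array(c['mtx'],float),np.array(c['dist_coeffs'],float))[0,0]
    d=R.T@np.array([u[0],u[1],1.]); o=-R.T@np.array(c['tvec'],float).ravel()
    return o,d/np.linalg.norm(d)
def proj(c,P):
    return cv2.projectPoints(np.array(P,float).reshape(-1,3),np.array(c['rvec'],float),np.array(c['tvec'],float),np.array(c['mtx'],float),np.array(c['dist_coeffs'],float))[0][:,0]
E
python3 - <<'E'
from h import *
np.set_printoptions(precision=4,suppress=True)
ims=[]
for n in ['scene','top']:
    c=look(n); cv2.imwrite(f'pics/{n}0.png',c['image'])
    R=cv2.Rodrigues(np.array(c['rvec'],float))[0]
    print(n,-R.T@np.array(c['tvec']).ravel())
    for t in ['turner','axle','spoke_end','pawl_pivot','pawl_handle','rod_pot','coupon','hammer','brush']:
        r=models.spot_point(n,t)
        print(t,[(np.round(np.array(q['point'])*[640,480],1),round(q['conf'],2)) for q in r[:3]])
s=bot.read_state();print(s['time_s'],s['position'],s['tcp_rot'],s['opening'])
E
```

```text
scene [1.1654 0.3348 0.6984]
turner [(array([289.5, 268.8]), 0.79)]
axle [(array([291.5, 220.7]), 0.94)]
spoke_end [(array([262.9, 175.7]), 0.92)]
pawl_pivot [(array([280.6, 211.7]), 0.58)]
pawl_handle [(array([301.4, 178.1]), 0.73)]
rod_pot [(array([195.6, 298.4]), 0.82)]
coupon [(array([204., 242.]), 0.57)]
hammer [(array([269. , 355.3]), 0.84), (array([420.1, 291.6]), 0.16)]
brush [(array([418.6, 289.4]), 0.59)]
top [0.4482 0.0084 1.1139]
turner [(array([383.3, 307.4]), 0.96), (array([385.9, 307.5]), 0.36)]
axle [(array([386.9, 306.1]), 0.58)]
spoke_end [(array([426. , 308.3]), 0.86)]
pawl_pivot [(array([373.9, 266. ]), 0.84)]
pawl_handle [(array([364.5, 277.7]), 0.77)]
rod_pot [(array([446.3, 231.7]), 0.84)]
coupon [(array([489.3, 296.9]), 0.78), (array([347.8, 201.4]), 0.67)]
hammer [(array([347.1, 204.5]), 0.91)]
brush [(array([254. , 334.2]), 0.66), (array([363.9, 276.3]), 0.51), (array([426. , 309.3]), 0.25)]
1.0 [ 0.1497 -0.6068  0.2446] [[-0.9709  0.      0.2394]
 [-0.2394 -0.     -0.9709]
 [-0.     -1.      0.    ]] 1.001778053359199
```

View pics/scene0.png

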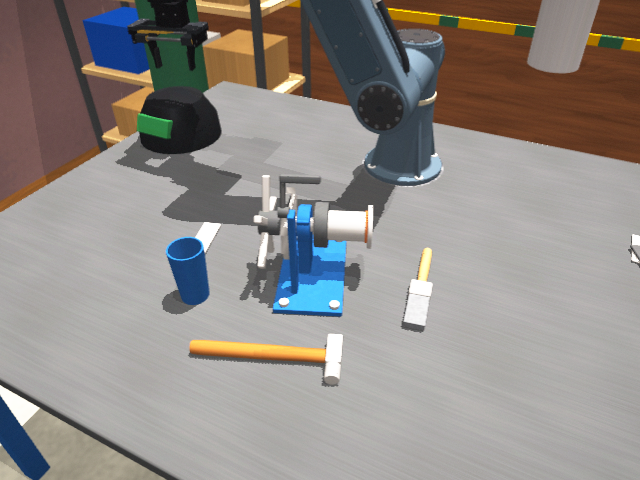

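View pics/top0.png

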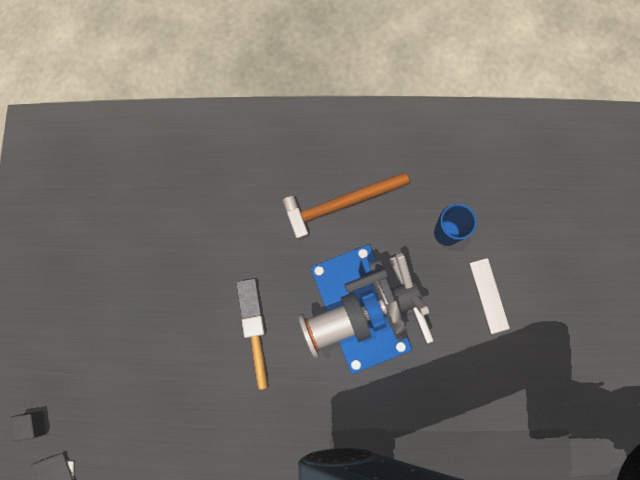

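The scene view shows the turner mid-picture with its handle at about (300,180), and the upright spoke at (265,180). The top view shows the base plate with corners near (311,267), (371,245), (411,350) and (352,374). The pot and coupon lie to its right, the hammer beyond it. Next I fit the turner's pose.

```bash
cat >> h.py <<'E'
def T(p,P):
    P=np.atleast_2d(P)/1000.; c,s=np.cos(p[2]),np.sin(p[2])
    return np.c_[p[0]+c*P[:,0]-s*P[:,1],p[1]+s*P[:,0]+c*P[:,1],P[:,2]]
E
python3 - <<'E'
from h import *
from scipy.optimize import least_squares
np.set_printoptions(precision=4,suppress=True)
cs={n:look(n) for n in ['scene','top']}
N=['axle','spoke','pivot','handle','origin','c1','c2','c3','c4']
M={'axle':(0,0,115),'spoke':(-34,-45,200),'pivot':(66,0,189),'handle':(45,30,245),'origin':(0,0,0),
'c1':(130,110,8),'c2':(130,-20,8),'c3':(-100,-20,8),'c4':(-100,110,8)}
O=[('scene','axle',(291.5,220.7)),('scene','spoke',(262.9,175.7)),('scene','pivot',(280.6,211.7)),('scene','handle',(301.4,178.1)),('scene','c1',(343,313)),('scene','c2',(275,311)),
('top','axle',(386.9,306.1)),('top','spoke',(426,308.3)),('top','pivot',(373.9,266)),('top','handle',(364.5,277.7)),
('top','c1',(311,267)),('top','c2',(371,245)),('top','c3',(411,350)),('top','c4',(352,374))]
def f(p): return np.concatenate([proj(cs[n],T(p,M[k]))[0]-o for n,k,o in O])
r=least_squares(f,[.5,-.1,.3],loss='soft_l1',f_scale=2)
p=r.x;print(p,np.degrees(p[2]))
for (n,k,o),e in zip(O,f(p).reshape(-1,2)):print(n,k,e)
np.save('p.npy',p)
for k in M:print(k,T(p,M[k])[0])
for k,q,z in [('pot',(446.3,231.7),0),('coup',(489.3,296.9),.0),('brush',(254,334),0)]:
    o,d=ray(cs['top'],q);print(k,o+d*(z-o[2])/d[2])
# overlay zoom
ims=[]
for n,(x,y) in [('top',(310,230)),('scene',(220,150))]:
    im=cs[n]['image'][y:y+150,x:x+150].copy();im=cv2.resize(im,None,fx=2.66,fy=2.66,interpolation=cv2.INTER_CUBIC)
    for k in M:
        q=(proj(cs[n],T(p,M[k]))[0]-[x,y])*2.66
        cv2.circle(im,tuple(int(v) for v in q),3,(0,255,0),1)
    ims.append(im)
cv2.imwrite('pics/fit.png',np.hstack(ims))
E
```

```text
[ 0.4989 -0.0667  0.3925] 22.48978043198052
scene axle [-2.1397  2.2647]
scene spoke [ 2.8589 -0.4138]
scene pivot [2.4655 0.0541]
scene handle [-0.9563  0.2898]
scene c1 [-0.2267  0.3672]
scene c2 [-1.8297 -0.8417]
top axle [ 0.7473 -2.1437]
top spoke [-1.5555  1.8462]
top pivot [ 1.9838 -0.399 ]
top handle [0.8949 2.9248]
top c1 [-2.0657  0.4829]
top c2 [-2.8967 -1.3259]
top c3 [ 1.1981 -0.5236]
top c4 [-0.3846  0.264 ]
axle [ 0.4989 -0.0667  0.115 ]
spoke [ 0.4847 -0.1212  0.2   ]
pivot [ 0.5599 -0.0414  0.189 ]
handle [ 0.529  -0.0217  0.245 ]
origin [ 0.4989 -0.0667  0.    ]
c1 [0.5769 0.0847 0.008 ]
c2 [ 0.6267 -0.0354  0.008 ]
c3 [ 0.4142 -0.1234  0.008 ]
c4 [ 0.3644 -0.0033  0.008 ]
pot [ 0.6539 -0.1971  0.    ]
coup [ 0.5199 -0.2824 -0.    ]
brush [0.4411 0.1948 0.    ]
```

View pics/fit.png

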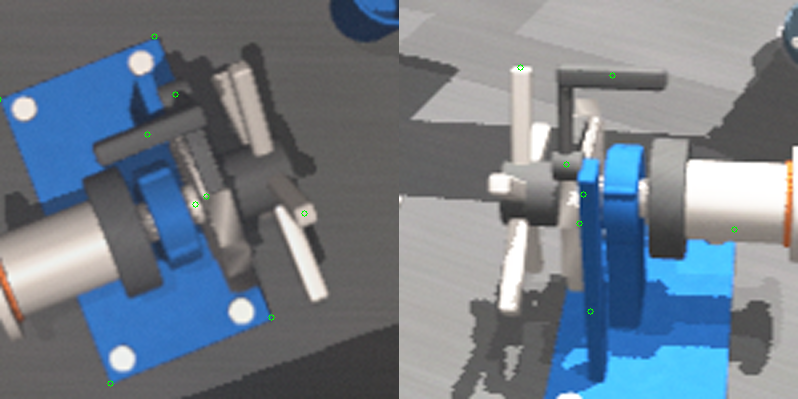

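The reprojection is good to about 2–3 px (roughly 3 mm), with yaw 22.5°. I start by turning to the turner's yaw, closing the fingers and rising.

{"method": "arm_command", "body": {
  "translation": [
    [0,-0.4,0],
    [0,-0.8,0],
    [0,-0.8,0]
  ],
  "rotation": [
    [0,-0.143,0],
    [0,-0.143,0],
    [0,-0.143,0]
  ],
  "grip": [1,1,1]
}}

```text
time_s: 1.4
position: [0.15, -0.6096, 0.3137]
tcp_rot: [[-0.924, 0.001, 0.382], [-0.382, -0.011, -0.924], [0.003, -1.0, 0.01]]
force: [0.4, -0.2, 0.8]
opening: 0.81
```

{"method": "arm_command", "body": {
  "translation": [
    [-0.46,0,-0.36],
    [-0.93,0,-0.72],
    [-0.93,0,-0.72]
  ],
  "rotation": [
    [0,0,0],
    [0,0,0],
    [0,0,0]
  ],
  "grip": [1,1,1]
}}

```text
time_s: 1.7
position: [0.1986, -0.5187, 0.3075]
tcp_rot: [[-0.923, 0.0, 0.385], [-0.385, 0.008, -0.923], [-0.003, -1.0, -0.007]]
force: [-1.3, -0.3, -1.1]
opening: 0.545
```

{"method": "arm_command", "body": {
  "translation": [
    [-0.46,0,-0.36],
    [-0.93,0,-0.72],
    [-0.93,0,-0.72]
  ],
  "rotation": [
    [0,0,0],
    [0,0,0],
    [0,0,0]
  ],
  "grip": [1,1,1]
}}

```text
time_s: 2.0
position: [0.2448, -0.4379, 0.3078]
tcp_rot: [[-0.923, -0.0, 0.385], [-0.385, 0.006, -0.923], [-0.002, -1.0, -0.005]]
force: [0.3, 0.1, -0.4]
opening: 0.263
```

{"method": "arm_command", "body": {
  "translation": [
    [-0.46,0,-0.36],
    [-0.93,0,-0.72],
    [-0.93,0,-0.72]
  ],
  "rotation": [
    [0,0,0],
    [0,0,0],
    [0,0,0]
  ],
  "grip": [1,1,1]
}}

```text
time_s: 2.3
position: [0.2911, -0.3572, 0.308]
tcp_rot: [[-0.923, -0.0, 0.386], [-0.386, 0.004, -0.923], [-0.001, -1.0, -0.004]]
force: [-1.1, -0.7, -0.8]
opening: 0.032
```

{"method": "arm_command", "body": {
  "translation": [
    [-0.46,0,-0.36],
    [-0.93,0,-0.72],
    [-0.93,0,-0.72]
  ],
  "rotation": [
    [0,0,0],
    [0,0,0],
    [0,0,0]
  ],
  "grip": [1,1,1]
}}

```text
time_s: 2.6
position: [0.3379, -0.2766, 0.3082]
tcp_rot: [[-0.922, -0.0, 0.386], [-0.386, 0.003, -0.922], [-0.001, -1.0, -0.003]]
force: [-0.3, -0.2, -0.4]
opening: 0.006
```

{"method": "arm_command", "body": {
  "translation": [
    [-0.46,0,-0.36],
    [-0.93,0,-0.72],
    [-0.93,0,-0.72]
  ],
  "rotation": [
    [0,0,0],
    [0,0,0],
    [0,0,0]
  ],
  "grip": [1,1,1]
}}

```text
time_s: 2.9
position: [0.385, -0.1959, 0.3084]
tcp_rot: [[-0.922, 0.0, 0.387], [-0.387, 0.001, -0.922], [-0.001, -1.0, -0.001]]
force: [0.0, 0.2, -0.2]
opening: 0.005
```

```bash
cat >> h.py <<'E'
def tt():
    p=np.load('p.npy'); s=bot.read_state(); d=np.array(s['position'])-[p[0],p[1],0]
    c,q=np.cos(p[2]),np.sin(p[2])
    print('t',s['time_s'],'turner mm',np.round([1e3*(c*d[0]+q*d[1]),1e3*(-q*d[0]+c*d[1]),1e3*d[2]],1),'F',np.round(s['force'],1),'open',round(s['opening'],3))
E
python3 -c "from h import *; tt()"
```

```text
t 2.9 turner mm [-154.6  -75.8  308.4] F [ 0.   0.2 -0.2] open 0.005
```

{"method": "arm_command", "body": {
  "translation": [
    [-0.46,0,-0.36],
    [-0.93,0,-0.73],
    [-0.93,0,-0.73]
  ],
  "rotation": [
    [0,0,0],
    [0,0,0],
    [0,0,0]
  ],
  "grip": [1,1,1]
}}

```text
time_s: 3.2
position: [0.432, -0.1141, 0.3085]
tcp_rot: [[-0.922, 0.001, 0.387], [-0.387, 0.001, -0.922], [-0.001, -1.0, -0.0]]
force: [0.5, -0.3, -0.2]
opening: 0.007
```

{"method": "arm_command", "body": {
  "translation": [
    [-0.46,0,-0.36],
    [-0.93,0,-0.73],
    [-0.93,0,-0.73],
    [-0.93,0,-0.73]
  ],
  "rotation": [
    [0,0,0],
    [0,0,0],
    [0,0,0],
    [0,0,0]
  ],
  "grip": [1,1,1,1]
}}

```text
time_s: 3.6
position: [0.4771, -0.0352, 0.3082]
tcp_rot: [[-0.924, -0.0, 0.383], [-0.383, -0.001, -0.924], [0.001, -1.0, 0.001]]
force: [-1.1, -0.8, -0.8]
opening: 0.004
```

{"method": "arm_command", "body": {
  "translation": [
    [0,0.4,0],
    [0,0.8,0],
    [0,0.8,0],
    [0,0.8,0]
  ],
  "rotation": [
    [0,0,0],
    [0,0,0],
    [0,0,0],
    [0,0,0]
  ],
  "grip": [1,1,1,1]
}}

```text
time_s: 4.0
position: [0.4764, -0.0358, 0.2446]
tcp_rot: [[-0.925, -0.001, 0.379], [-0.379, -0.0, -0.925], [0.001, -1.0, -0.0]]
force: [0.3, -0.5, 0.9]
opening: 0.004
```

```bash
python3 - <<'E'
from h import *
tt()
a=look('top')['image'][170:370,240:480]; b=look('scene')['image'][90:290,180:420]
cv2.imwrite('pics/a1.png',cv2.resize(np.hstack([a,b]),(792,330),interpolation=cv2.INTER_CUBIC))
E
```

```text
t 4.0 turner mm [ -9.   37.2 244.6] F [ 0.3 -0.5  0.9] open 0.004
```

View pics/a1.png

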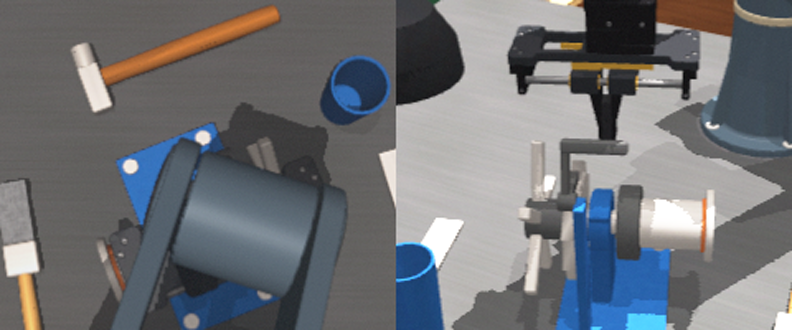

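The fingertips stand on the robot's side of the crossbar at mid-length, overlapping its height. I push slowly.

{"method": "arm_command", "body": {
  "translation": [
    [-0.15,0,0],
    [-0.3,0,0],
    [-0.42,0,0],
    [-0.54,0,0],
    [-0.66,0,0]
  ],
  "rotation": [
    [0,0,0],
    [0,0,0],
    [0,0,0],
    [0,0,0],
    [0,0,0]
  ],
  "grip": [1,1,1,1,1]
}}

```text
time_s: 4.6
position: [0.5262, -0.0132, 0.2446]
tcp_rot: [[-0.924, -0.0, 0.382], [-0.382, -0.0, -0.924], [0.0, -1.0, 0.0]]
force: [-0.6, -0.6, 1.9]
opening: 0.005
```

{"method": "arm_command", "body": {
  "translation": [
    [-0.1,0,0],
    [-0.2,0,0],
    [-0.3,0,0],
    [-0.4,0,0],
    [-0.44,0,0]
  ],
  "rotation": [
    [0,0,0],
    [0,0,0],
    [0,0,0],
    [0,0,0],
    [0,0,0]
  ],
  "grip": [1,1,1,1,1]
}}

```text
time_s: 5.1
position: [0.5591, 0.0, 0.2446]
tcp_rot: [[-0.924, 0.001, 0.382], [-0.382, 0.0, -0.924], [-0.001, -1.0, 0.0]]
force: [0.9, -0.5, -0.7]
opening: 0.003
```

```bash
python3 - <<'E'
from h import *
tt()
c=look('scene');p=np.load('p.npy')
print(models.spot_point('scene','pawl_handle'),proj(c,T(p,[(105,30,235),(45,30,245)]))/[640,480])
E
```

```text
t 5.1 turner mm [ 81.1  38.6 244.6] F [ 0.9 -0.5 -0.7] open 0.003
[{'point': [0.4642, 0.4225], 'conf': 0.96}] [[0.46399901 0.42363997]
 [0.46944326 0.37164532]]
```

The handle is thrown over: the detection matches the predicted thrown-over position. I retreat straight back, then go across to the spoke.

{"method": "arm_command", "body": {
  "translation": [
    [0.4,0,0],
    [0.95,0,0],
    [0.95,0,0]
  ],
  "rotation": [
    [0,0,0],
    [0,0,0],
    [0,0,0]
  ],
  "grip": [1,1,1]
}}

```text
time_s: 5.5
position: [0.4812, -0.0291, 0.2436]
tcp_rot: [[-0.925, -0.009, 0.38], [-0.38, 0.002, -0.925], [0.007, -1.0, -0.005]]
force: [0.3, 0.3, -0.4]
opening: 0.002
```

{"method": "arm_command", "body": {
  "translation": [
    [0.5,0,0],
    [0.95,0,0],
    [0.95,0,0.05],
    [0.95,0,0.05]
  ],
  "rotation": [
    [0,0,0],
    [0,0,0],
    [0,0,0],
    [0,0,0]
  ],
  "grip": [1,1,1,1]
}}

```text
time_s: 5.9
position: [0.4197, -0.0628, 0.2451]
tcp_rot: [[-0.925, 0.002, 0.38], [-0.38, -0.001, -0.925], [-0.002, -1.0, 0.002]]
force: [-0.1, 0.3, 0.9]
opening: 0.007
```

{"method": "arm_command", "body": {
  "translation": [
    [0,0,0.5],
    [0,0.1,1],
    [0,0.4,1],
    [0,0.56,1],
    [0,0.56,1]
  ],
  "rotation": [
    [0,0,0],
    [0,0,0],
    [0,0,0],
    [0,0,0],
    [0,0,0]
  ],
  "grip": [1,1,1,1,1]
}}

```text
time_s: 6.4
position: [0.4501, -0.1358, 0.1982]
tcp_rot: [[-0.924, -0.002, 0.382], [-0.382, 0.002, -0.924], [0.001, -1.0, -0.002]]
force: [-0.3, -0.1, 0.6]
opening: 0.006
```

```bash
python3 - <<'E'
from h import *
tt()
c=look('scene');p=np.load('p.npy')
print(models.spot_point('scene','pawl_handle'),models.spot_point('scene','spoke_end'),proj(c,T(p,[(-34,-45,200)]))/[640,480])
cv2.imwrite('pics/a2.png',cv2.resize(c['image'][90:290,180:420],(720,600),interpolation=cv2.INTER_CUBIC))
E
```

```text
t 6.4 turner mm [-71.6 -45.2 198.2] F [-0.3 -0.1  0.6] open 0.006
[{'point': [0.462, 0.415], 'conf': 0.72}, {'point': [0.6511, 0.6021], 'conf': 0.33}] [{'point': [0.4123, 0.3706], 'conf': 0.89}, {'point': [0.3073, 0.6148], 'conf': 0.7}] [[0.41524834 0.36517964]]
```

View pics/a2.png

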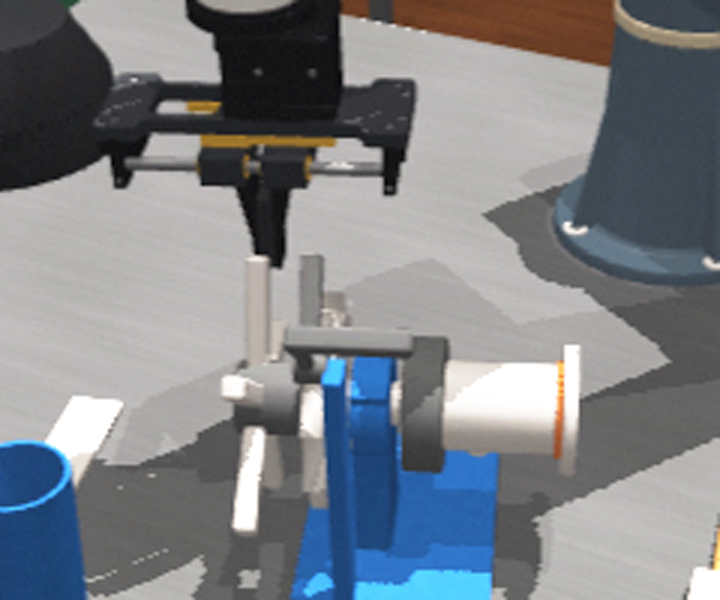

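The pawl nose is up and the finger stands behind the spoke (spoke at about (257,300) in the crop, finger at (265,240)). I push the spoke.

{"method": "arm_command", "body": {
  "translation": [
    [-0.15,0,0],
    [-0.26,0,0],
    [-0.36,0,0],
    [-0.46,0,0],
    [-0.56,0,0]
  ],
  "rotation": [
    [0,0,0],
    [0,0,0],
    [0,0,0],
    [0,0,0],
    [0,0,0]
  ],
  "grip": [1,1,1,1,1]
}}

```text
time_s: 7.05
position: [0.4913, -0.1185, 0.1999]
tcp_rot: [[-0.924, -0.0, 0.382], [-0.382, -0.0, -0.924], [0.0, -1.0, 0.0]]
force: [-3.3, -1.0, 2.5]
opening: 0.001
```

{"method": "arm_command", "body": {
  "translation": [
    [-0.08,0,0],
    [-0.15,0,0],
    [-0.2,0,0],
    [-0.23,0,0],
    [-0.23,0,0]
  ],
  "rotation": [
    [0,0,0],
    [0,0,0],
    [0,0,0],
    [0,0,0],
    [0,0,0]
  ],
  "grip": [1,1,1,1,1]
}}

```text
time_s: 7.55
position: [0.5083, -0.1116, 0.1996]
tcp_rot: [[-0.924, 0.001, 0.382], [-0.382, 0.0, -0.924], [-0.001, -1.0, -0.0]]
force: [-2.0, -1.5, 2.4]
opening: 0.004
```

```bash
cat >> h.py <<'E'
def wheel(zoom=None):
    from scipy.optimize import least_squares
    p=np.load('p.npy')
    for n in ['scene','top']:
        c=look(n)
        for q in models.spot_point(n,'spoke_end')[:2]:
            o=np.array(q['point'])*[640,480]
            g=lambda w:proj(c,T(p,(92*np.sin(w[0]-.384),-45,115+92*np.cos(w[0]-.384))))[0]-o
            r=least_squares(g,[.5]);print(n,'wheel',r.x.round(3),'res',r.fun.round(1),'conf',round(q['conf'],2))
        print('handle',[(np.round(np.array(q['point'])*[640,480],1),round(q['conf'],2)) for q in models.spot_point(n,'pawl_handle')[:2]],'home',proj(c,T(p,(45,30,245)))[0],'over',proj(c,T(p,(105,30,235)))[0])
E
python3 -c "
from h import *
tt();wheel()"
```

```text
t 7.55 turner mm [ -8.5 -45.1 199.6] F [-2.  -1.5  2.4] open 0.004
scene wheel [0.583] res [0.3 0.1] conf 0.66
handle [(array([298.1, 203.6]), 0.64)] home [300.44368735 178.38975289] over [296.95936716 203.34718462]
handle [(array([351.9, 245.2]), 0.92)] home [365.3949362  280.62475047] over [351.04028712 246.98692986]
```

{"method": "arm_command", "body": {
  "translation": [
    [0.2,0,0],
    [0.5,0,0],
    [0.5,-0.6,0],
    [0.5,-1,0],
    [0.5,-1,0]
  ],
  "rotation": [
    [0,0,0],
    [0,0,0],
    [0,0,0],
    [0,0,0],
    [0,0,0]
  ],
  "grip": [1,1,1,1,1]
}}

```text
time_s: 8.35
position: [0.4743, -0.1286, 0.2842]
tcp_rot: [[-0.924, 0.011, 0.381], [-0.381, -0.005, -0.925], [-0.009, -1.0, 0.009]]
force: [-0.1, 0.0, -0.8]
opening: 0.005
```

```bash
python3 -c "
from h import *
tt();wheel();wheel()
c=look('scene')
cv2.imwrite('pics/a3.png',cv2.resize(c['image'][120:270,210:390],(720,600),interpolation=cv2.INTER_CUBIC))"
```

```text
t 8.35 turner mm [-46.4 -47.8 284.2] F [-0.1  0.  -0.8] open 0.005
scene wheel [0.634] res [-0.2 -0. ] conf 0.66
handle [(array([297.7, 199.8]), 0.7)] home [300.44368735 178.38975289] over [296.95936716 203.34718462]
top wheel [0.533] res [-2.2  1. ] conf 0.83
handle [(array([350.1, 243.1]), 0.87)] home [365.3949362  280.62475047] over [351.04028712 246.98692986]
scene wheel [0.537] res [0.3 0.1] conf 0.98
handle [(array([294.6, 201.9]), 0.76)] home [300.44368735 178.38975289] over [296.95936716 203.34718462]
top wheel [0.549] res [-2.8  1.3] conf 0.61
handle [(array([350.2, 244.9]), 0.97)] home [365.3949362  280.62475047] over [351.04028712 246.98692986]
```

View pics/a3.png

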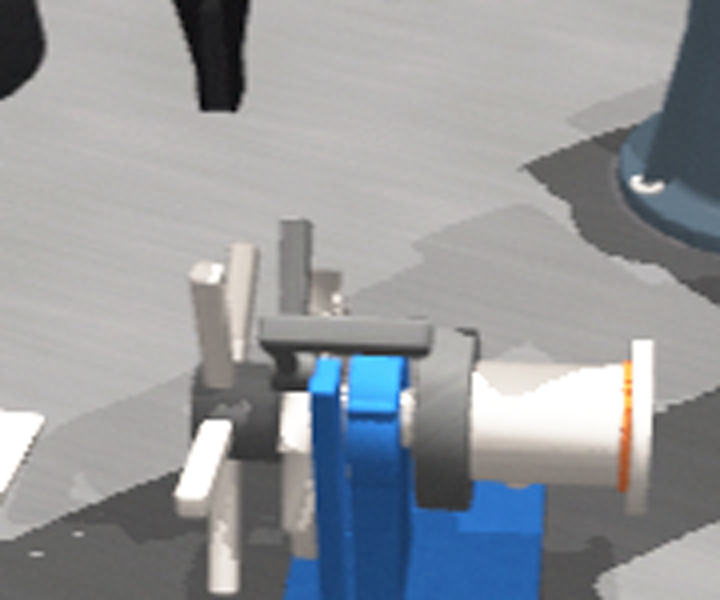

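The upright spoke now leans slightly away and the pawl is still up. The estimates put the wheel at about 0.54, in the window. Next I go over to the far side of the handle.

{"method": "arm_command", "body": {
  "translation": [
    [0,-0.2,0],
    [-0.3,-0.2,-0.4],
    [-0.6,-0.2,-0.8],
    [-0.8,-0.2,-1],
    [-0.8,-0.2,-1]
  ],
  "rotation": [
    [0,0,0],
    [0,0,0],
    [0,0,0],
    [0,0,0],
    [0,0,0]
  ],
  "grip": [1,1,1,1,1]
}}

```text
time_s: 9.5
position: [0.5001, -0.0264, 0.2958]
tcp_rot: [[-0.923, 0.001, 0.385], [-0.385, 0.001, -0.923], [-0.001, -1.0, -0.0]]
force: [-0.3, -0.7, 0.0]
opening: 0.003
```

{"method": "arm_command", "body": {
  "translation": [
    [-0.5,0,-0.1],
    [-1,0,-0.1],
    [-1,0,-0.1]
  ],
  "rotation": [
    [0,0,0],
    [0,0,0],
    [0,0,0]
  ],
  "grip": [1,1,1]
}}

```text
time_s: 9.8
position: [0.5746, 0.0095, 0.2957]
tcp_rot: [[-0.924, 0.005, 0.383], [-0.383, -0.0, -0.924], [-0.004, -1.0, 0.002]]
force: [-0.8, -0.7, 0.5]
opening: 0.001
```

{"method": "arm_command", "body": {
  "translation": [
    [-0.4,0,0],
    [-0.7,0,0],
    [-0.7,0,0],
    [-0.7,0,0]
  ],
  "rotation": [
    [0,0,0],
    [0,0,0],
    [0,0,0],
    [0,0,0]
  ],
  "grip": [1,1,1,1]
}}

```text
time_s: 10.2
position: [0.6211, 0.0296, 0.2951]
tcp_rot: [[-0.924, -0.002, 0.381], [-0.381, -0.0, -0.924], [0.002, -1.0, -0.001]]
force: [0.7, -0.5, -0.4]
opening: 0.006
```

```bash
python3 -c "
from h import *
tt()"
```

```text
t 10.2 turner mm [149.8  42.2 295.1] F [ 0.7 -0.5 -0.4] open 0.006
```

{"method": "arm_command", "body": {
  "translation": [
    [0,0.4,0],
    [0,0.65,0],
    [0,0.65,0],
    [0.15,0.65,0],
    [0.3,0.65,0]
  ],
  "rotation": [
    [0,0,0],
    [0,0,0],
    [0,0,0],
    [0,0,0],
    [0,0,0]
  ],
  "grip": [1,1,1,1,1]
}}

```text
time_s: 10.7
position: [0.5994, 0.0206, 0.2451]
tcp_rot: [[-0.924, 0.002, 0.382], [-0.382, -0.001, -0.924], [-0.001, -1.0, 0.001]]
force: [-0.2, 1.1, 0.4]
opening: 0.006
```

{"method": "arm_command", "body": {
  "translation": [
    [0.1,0,0],
    [0.2,0,0],
    [0.3,0,0],
    [0.4,0,0],
    [0.48,0,0]
  ],
  "rotation": [
    [0,0,0],
    [0,0,0],
    [0,0,0],
    [0,0,0],
    [0,0,0]
  ],
  "grip": [1,1,1,1,1]
}}

```text
time_s: 11.2
position: [0.563, 0.0065, 0.2434]
tcp_rot: [[-0.924, -0.002, 0.382], [-0.382, -0.0, -0.924], [0.002, -1.0, -0.001]]
force: [0.2, 0.4, -0.1]
opening: 0.004
```

{"method": "arm_command", "body": {
  "translation": [
    [0.06,0,0],
    [0.12,0,0],
    [0.18,0,0],
    [0.22,0,0],
    [0.22,0,0]
  ],
  "rotation": [
    [0,0,0],
    [0,0,0],
    [0,0,0],
    [0,0,0],
    [0,0,0]
  ],
  "grip": [1,1,1,1,1]
}}

```text
time_s: 11.7
position: [0.5478, -0.0, 0.2437]
tcp_rot: [[-0.924, -0.001, 0.381], [-0.381, 0.0, -0.924], [0.0, -1.0, -0.0]]
force: [-0.4, -0.4, -0.1]
opening: 0.004
```

```bash
python3 -c "
from h import *
tt();wheel()"
```

```text
t 11.7 turner mm [ 70.7  42.8 243.7] F [-0.4 -0.4 -0.1] open 0.004
scene wheel [0.579] res [-0.9 -0.2] conf 0.97
handle [(array([301.7, 179.1]), 0.7)] home [300.44368735 178.38975289] over [296.95936716 203.34718462]
top wheel [0.555] res [-1.1  0.5] conf 0.74
handle [(array([363.8, 279.7]), 0.47)] home [365.3949362  280.62475047] over [351.04028712 246.98692986]
```

The handle is within about 1 px of home. I ease a few mm further as a feel check, then withdraw and look.

{"method": "arm_command", "body": {
  "translation": [
    [0.03,0,0],
    [0.06,0,0],
    [0.08,0,0],
    [0.08,0,0]
  ],
  "rotation": [
    [0,0,0],
    [0,0,0],
    [0,0,0],
    [0,0,0]
  ],
  "grip": [1,1,1,1]
}}

```text
time_s: 12.4
position: [0.5425, -0.0023, 0.2439]
tcp_rot: [[-0.924, 0.001, 0.381], [-0.381, 0.0, -0.924], [-0.001, -1.0, 0.0]]
force: [1.2, 1.9, 1.1]
opening: 0.006
```

{"method": "arm_command", "body": {
  "translation": [
    [-0.4,0,0],
    [-0.8,0,0],
    [-0.8,-0.5,0],
    [-0.8,-1,0],
    [-0.8,-1,0]
  ],
  "rotation": [
    [0,0,0],
    [0,0,0],
    [0,0,0],
    [0,0,0],
    [0,0,0]
  ],
  "grip": [1,1,1,1,1]
}}

```text
time_s: 12.9
position: [0.605, 0.0217, 0.3295]
tcp_rot: [[-0.924, 0.012, 0.382], [-0.382, -0.002, -0.924], [-0.01, -1.0, 0.006]]
force: [0.9, -0.2, 0.2]
opening: 0.002
```

{"method": "arm_command", "body": {
  "translation": [
    [0,-0.5,-0.5],
    [0,-0.5,-1],
    [0,-0.5,-1],
    [0,-0.5,-1]
  ],
  "rotation": [
    [0,0,0],
    [0,0,0],
    [0,0,0],
    [0,0,0]
  ],
  "grip": [1,1,1,1]
}}

```text
time_s: 13.3
position: [0.5703, 0.0966, 0.3637]
tcp_rot: [[-0.924, -0.0, 0.383], [-0.383, -0.001, -0.924], [0.0, -1.0, 0.001]]
force: [-0.5, 0.2, 0.4]
opening: 0.007
```

```bash
python3 -c "
from h import *
tt();wheel()
c=look('scene')['image'][140:260,220:340];a=cv2.imread('pics/scene0.png')[140:260,220:340]
cv2.imwrite('pics/a4.png',cv2.resize(np.hstack([a,c]),(800,400),interpolation=cv2.INTER_CUBIC))"
```

```text
t 13.3 turner mm [128.4 123.6 363.7] F [-0.5  0.2  0.4] open 0.007
scene wheel [0.618] res [-0.3 -0.1] conf 0.65
handle [(array([298.4, 180.1]), 0.89)] home [300.44368735 178.38975289] over [296.95936716 203.34718462]
top wheel [0.537] res [-3.   1.4] conf 0.92
handle [(array([364.8, 278.5]), 0.88)] home [365.3949362  280.62475047] over [351.04028712 246.98692986]
```

View pics/a4.png

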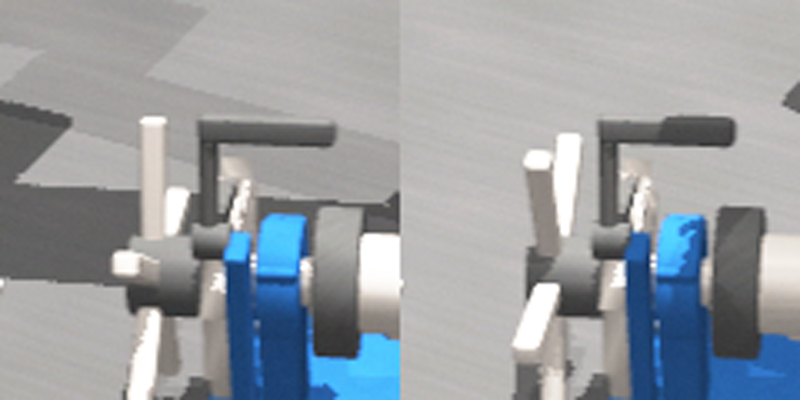

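In the crop, the handle is at the same pixels as in the starting picture (about (198–335, 118–145) of each half), so the pawl is fully down. The spokes have moved on by half a spoke pitch, which is one tooth. I hand in.

```bash
python3 -c "
from rig import bot
print(bot.hand_in())"
```

```text
the job is handed in; nothing more can be done
None
```

The wheel has gone back one tooth, and the pawl is home in the next notch. I handed the job in at about 13.4 s with the robot clear of everything.

**What I did:** With the fingers shut, I pushed the handle over until it rested on its stop. I then pushed the upright spoke away until the wheel had turned back about 0.55 rad. Last, I went round to the far side of the handle and pushed it back until the pawl dropped. I gripped nothing and went nowhere near the loose things.

**Last checks:**
- **Pawl:** the handle is at the same pixels as in the starting picture and within about 2 px of the predicted home position in both cameras. If it were lying on a tooth, it would be about 7 px off.
- **Wheel:** the last readings were 0.54 rad (top camera) and 0.62 rad (scene camera, lower confidence). They disagree, but both lie in the 0.42 to 0.63 window, and the earlier readings clustered around 0.55.
- **Forces:** the readings at the end of each move stayed at about 4 N or less.

I did not take a separate final look at the loose things.

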